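# Put the check weights back in their block

### The job

The bench scale has been checked; put the four steel knob weights back in the wooden weight block, lined up in order of size, each standing upright and fully down in the bore made for it. Set them in gently, without dropping them or letting one fall over, and leave the brown bottle and the little vial standing where they are.

Things in the scene. Friction and masses are not known exactly. Their poses are not given: they have to be found in the camera images.
- weight_xs: smallest weight, plain steel, 50 g: cylinder 18 mm across and 25 mm high with a knob on top 12 mm across and 16 mm high (overall height 41 mm). Origin: centre of the underside, z up along its axis. Stands on the bench at the start; may be gripped by the knob from above (fingertips just over the shoulder).
- weight_s: second weight, plain steel, 100 g: cylinder 25 mm across and 26 mm high, knob 16 mm across and 17 mm high (overall 43 mm). Origin: centre of the underside, z up. Stands on the bench at the start.
- weight_m: third weight, plain steel, 200 g: cylinder 33 mm across and 30 mm high, knob 20 mm across and 18 mm high (overall 48 mm). Origin: centre of the underside, z up. Stands on the bench at the start.
- weight_l: largest weight, plain steel, 500 g: cylinder 46 mm across and 38.5 mm high, knob 26 mm across and 20 mm high (overall 58.5 mm). Origin: centre of the underside, z up. Stands on the pan of the scale at the start.
- weight_block: pale wooden block 241.5 x 90 x 30 mm, fixed, flat, at any yaw. Origin: centre of underside; x along its length, z up. Four round bores in a row on its x axis, smallest to largest: at x = -93.75, -47, +9.25, +77.75 mm, 24, 31.5, 43, 56 mm across. Bore floors 12 mm over the bench (18 mm deep); each mouth is countersunk at 45 degrees, 7 mm all round, and guides a weight in.
- scale: white bench scale, 156 x 150 mm, with a flat steel pan, fixed to the bench, its display towards the robot. Origin: centre of the underside, z up, the display at -x; pan 110 x 136 mm, centre at x = +22 mm, its top 42 mm over the bench.
- spirit_bottle: brown glass bottle with black cap, 62 mm across and 117 mm high, loose; to be left standing where it is. Origin: centre of the underside.
- vial: little clear vial with a pale cap, 23 mm across and 62 mm high, loose; to be left standing where it is. Origin: centre of the underside.
Not all that is in view belongs to the job. Leave any green look-alike of the weight_m alone. Leave any orange look-alike of the weight_s alone.

How it is judged:
By the outcome, as a careful person would: the job done as asked, in the order asked, and still so for the second after the job is handed in, with the robot touching nothing.
It also fails if it takes over 99 s, if anything falls off the work surface, if the arm or the gripper's body presses on something with over 40 N, if the wrist force passes 120 N, or if a joint passes its speed limit or range.

### The arm

A 6-joint arm with a two-finger parallel gripper is mounted at the origin on the work surface; the furniture and walls round the work are solid. World frame = base frame: x ahead of the robot, y to its left, z up, the work surface at z = 0. Lengths are in m, angles in rad, forces in N, time in s.
With the tool pointing down it reaches from about 0.3 to 0.775 m from the base axis. Payload 14.6 kg.
Tool frame: the origin (TCP) lies between the finger pads; the fingertips stand 14 mm ahead of it and the grasp point (between the pads) lies 5 mm behind it; z points along the fingers, y is the line along which they close (so a half turn about z gives the same grasp; the last joint's range is limited). The gripper opens to 94 mm and grips with 3 to 60 N. Pads are 16 mm wide; open, the fingers measure 119 mm over their backs; the gripper's body (75 mm by 177 mm) begins 78 mm behind the grasp point.
Start: joints at [1.075, 0.3, 1.521, -0, 1.321, -0.067], TCP at [0.229, 0.5, 0.219] pointing down, gripper open.
Joint ranges: [-3.03, 3.03], [-0.79, 2.21], [0.23, 2.52], [-1.04, 4.18], [0, 3.07], [-2.55, 2.55]. Speed limits (rad/s): [2.22, 2.22, 2.57, 3.14, 3.14, 3.14].

### API

Orientations are given as [roll, pitch, yaw] about the fixed x, y, z axes, in that order (R = Rz(yaw) Ry(pitch) Rx(roll)).
In Python, from station import ctrl gives the robot as it stands. The module is installed in compiled form; this text tells all that it offers.
- The arm moves only by the tool move_arm, never from a script. Its argument "targets" is a list of rows, each a list of 7 numbers: the opening, from -1 (shut) to 1 (fully open), then the shift along the tool's x, y, z in units of 50 mm (1.0 is 50 mm), then the turn, a rotation vector about the tool's x, y, z in rad. A call has 1 to 12 rows; each row is the pose to reach, as a shift and turn from the pose commanded when the call began, along the tool's axes at that moment; what a row does not reach only later rows make up. A row lasts 1/10 s, in which the tool goes at most 50 mm and 8.59 degrees, less where a joint would pass 70% of its speed; a pose out of reach is approached as far as the arm can. A call with a gripper value outside its range is refused whole. The fingers move at their own pace and stop on an object; "grip_force" is the grip in N (left out, the last holds). Time passes only in rows, so rows that repeat a pose let the fingers close. It gives the time, the measured TCP pose, the force, the opening and the grip force at its end, in the units of the state.
- ctrl.get_obs(): the state, without advancing time (a new reading comes with each control period).
- ctrl.camera(name): name is "side" or "top"; returns (picture, depth): 420x560x3 uint8, red, green, blue; 420x560 float32, m along the optical axis (not along the pixel's ray), 0 where there is no reading.
- ctrl.camera_params(name): a dict with "intrinsics" (3x3 intrinsics, pixels), "k1" (the pictures are not rectified: a ray, as slopes to the right and down, at radius r is drawn at 1 + k1 r^2 times it, then the intrinsics apply), "rvec" (rotation vector, rad) and "tvec" (3), from world to camera coordinates, as OpenCV has them. Camera axes: x right, y down, z forward; pixel columns grow to the right and rows downward; lengths in m; the calibration is good to about 2 mm. A picture is of the moment at which its call begins. camera_params takes no time and is no camera call.
- ctrl.hand_in(): hands the job in; it is judged then, once.
Trained networks look in the newest picture that a camera, given by its name, has taken for a name from the list of things; names that differ only in an ending like _2 or _b are one class to them, and where a whole thing is asked for, a point or a joint stands for the part that bears it (a point fixed in the world has none). Each returns a list of dicts, best first, with "score" (0 to 1); they miss things now and then, are a little off and sometimes report something else, mostly with a low value. They report only what shows in the picture. A call takes as long as a camera call. They do not tell look-alikes from the thing itself.
- ctrl.cut_out(camera, target): "region" (420x560 bool, what is visible of it) and "point" ([column, row] in pixels, amid what is visible of it).
- ctrl.tip_of(camera, target): "point" ([column, row] in pixels: a listed point, or the origin of a listed thing).
The state is a dict: "time_s": time; "qpos": joint angles; "joint_vel": joint speeds; "tau": joint torques, N m; "ee_pos": TCP position; "eef_rot": TCP orientation; "force": force on the tool from outside, world axes, zero at the start; "moment": the same for the moment, N m; "grip_width": finger opening in m; "grip_force": force on a finger pad.
Only numpy, scipy, OpenCV 4.12 (cv2) and the standard library are available. Lean on these libraries where they do the work, as an engineer would, in place of code of your own. Each camera call takes 0.05 s, during which the arm holds its last target. There are 200 camera calls.

## Working session

There is one attempt and no reset: what is moved stays moved. The work goes in short steps, Python scripts to look and compute and a tool call to move; the robot and the scene stay as the last step left them, time stands still between calls to the robot, and variables do not carry over. Pictures are saved under pics/ and viewed, at most 14 in all, crops included, and the job is handed in when it is done.

Besides the shell and the picture viewer there is one more tool, called as name(argument=value, ...), one argument or row to a line, values as JSON. move_arm: Moves the arm, as the interface text tells. Its arguments: {"type":"object","properties":{"targets":{"type":"array"},"grip_force":{"type":"number"}},"required":["targets"]}

```bash
mkdir -p pics; cat > h.py <<'E'
import numpy as np, cv2
from station import ctrl
from scipy.spatial.transform import Rotation as R
def cam(n):
    p=ctrl.camera_params(n); Rm=cv2.Rodrigues(np.array(p["rvec"],float))[0]
    return np.array(p["intrinsics"],float),float(p["k1"]),Rm,np.array(p["tvec"],float).ravel()
def slopes(n,uv):
    K,k1,_,_=cam(n); d=np.array([1,1,1]); uv=np.atleast_2d(uv).astype(float)
    return cv2.undistortPoints(uv[:,None],K,np.array([k1,0,0,0,0.]))[:,0]
def at_z(n,uv,z):
    K,k1,Rm,t=cam(n); s=slopes(n,uv); d=np.c_[s,np.ones(len(s))]@Rm; o=-Rm.T@t
    return o+d*((z-o[2])/d[:,2])[:,None]
def pts(n,uv,dep):
    K,k1,Rm,t=cam(n); s=slopes(n,uv); return (np.c_[s,np.ones(len(s))]*dep[:,None]-t)@Rm
def proj(n,P):
    K,k1,Rm,t=cam(n); return cv2.projectPoints(np.atleast_2d(P).astype(float),cv2.Rodrigues(Rm)[0],t,K,np.array([k1,0,0,0,0.]))[0][:,0]
def snap(n,f):
    im,d=ctrl.camera(n); cv2.imwrite(f"pics/{f}.png",cv2.cvtColor(im,cv2.COLOR_RGB2BGR)); np.save(f"pics/{f}.npy",d); return im,d
E
python3 - <<'E'
from h import *
np.set_printoptions(precision=4,suppress=True)
for n in("top","side"):
    im,d=snap(n,n+"0"); K,k1,Rm,t=cam(n); print(n,"campos",-Rm.T@t,K[0,0],k1)
    for th in "weight_xs weight_s weight_m weight_l weight_block scale spirit_bottle vial".split():
        for r in ctrl.cut_out(n,th)[:3]:
            if r["score"]<.2: continue
            v,u=np.nonzero(r["region"]&(d>0)); P=pts(n,np.c_[u,v],d[v,u]); zt=np.percentile(P[:,2],95); top=P[P[:,2]>zt-.006]
            print(th,round(r["score"],2),np.round(r["point"]),len(u),"med",np.median(P,0),"top",top.mean(0),zt)
o=ctrl.get_obs(); print(o["ee_pos"],o["eef_rot"],o["time_s"],o["grip_width"])
E
```

```text
top campos [0.3886 0.0917 1.007 ] 380.0594672926334 -0.10169462659441396
weight_xs 0.3 [306. 245.] 71 med [0.4227 0.0124 0.0607] top [0.424  0.0111 0.0613] 0.06334413555919166
weight_s 0.77 [207. 172.] 332 med [0.6082 0.2646 0.0812] top [0.6128 0.2681 0.1003] 0.10199720438038892
weight_s 0.69 [271. 244.] 115 med [0.4388 0.0964 0.0321] top [0.4399 0.0958 0.0478] 0.049563968350067135
weight_s 0.53 [219. 258.] 80 med [0.3928 0.2364 0.0274] top [0.3933 0.2383 0.0424] 0.04414548826933391
weight_m 0.77 [207. 172.] 332 med [0.6082 0.2646 0.0812] top [0.6128 0.2681 0.1003] 0.10199720438038892
weight_m 0.69 [271. 244.] 115 med [0.4388 0.0964 0.0321] top [0.4399 0.0958 0.0478] 0.049563968350067135
weight_m 0.53 [219. 258.] 80 med [0.3928 0.2364 0.0274] top [0.3933 0.2383 0.0424] 0.04414548826933391
weight_l 0.77 [207. 172.] 332 med [0.6082 0.2646 0.0812] top [0.6128 0.2681 0.1003] 0.10199720438038892
weight_l 0.69 [271. 244.] 115 med [0.4388 0.0964 0.0321] top [0.4399 0.0958 0.0478] 0.049563968350067135
weight_l 0.53 [219. 258.] 80 med [0.3928 0.2364 0.0274] top [0.3933 0.2383 0.0424] 0.044145
[... 1470 characters left out ...]
8 [356. 230.] 380 med [0.3594 0.0826 0.0286] top [0.3594 0.0768 0.0488] 0.04999197661427793
weight_block 0.69 [294. 168.] 2094 med [ 0.5446 -0.1234  0.0301] top [ 0.5486 -0.136   0.0314] 0.03311559376710933
scale 0.71 [220. 270.] 5343 med [0.5706 0.2931 0.0331] top [0.6005 0.2702 0.0431] 0.04433822328724489
scale 0.41 [294. 169.] 2148 med [ 0.5445 -0.1204  0.0296] top [ 0.5487 -0.1357  0.0314] 0.033092316442351014
spirit_bottle 0.75 [222. 191.] 1475 med [0.6365 0.0915 0.0673] top [0.6439 0.0762 0.1173] 0.11805535742558346
vial 0.66 [334. 203.] 264 med [0.42   0.0175 0.0369] top [0.42   0.0133 0.0621] 0.06342347167983514
[0.2287 0.5002 0.2194] [ 3.1416 -0.      2.7128] 0.9 0.09380280832275752
```

View pics/top0.png

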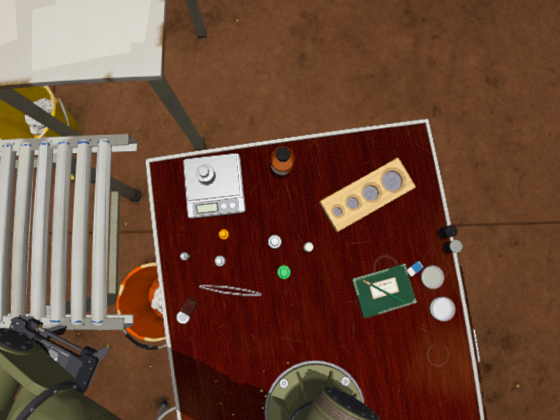

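View pics/side0.png

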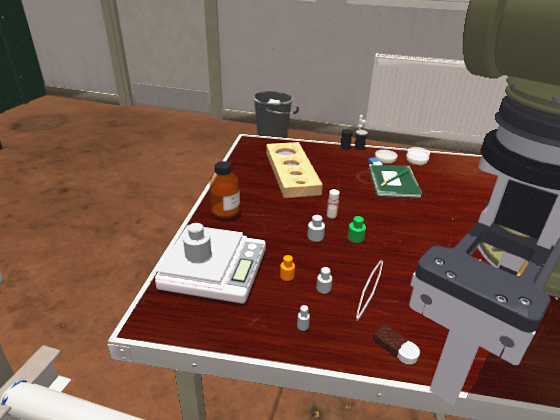

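Candidates in the top picture:
- **xs:** (185,256).
- **s:** steel at (220,261), not the orange one at (224,234).
- **m:** steel at (275,241), not the green one at (284,272) or the vial at (308,247).
- **l:** on the pan at (205,174).

The block runs from its small bore at (337,211) to its large bore at (392,180).

```bash
python3 - <<'E'
from h import *
np.set_printoptions(precision=4,suppress=True)
W=dict(xs=(.402,.33,.041,.006),s=(.393,.237,.043,.008),m=(.439,.096,.048,.010),l=(.613,.268,.1005,.013))
for n in("top","side"):
    d=np.load(f"pics/{n}0.npy"); v,u=np.nonzero(d>0); P=pts(n,np.c_[u,v],d[v,u])
    for k,(x,y,h,r) in W.items():
        m=(np.hypot(P[:,0]-x,P[:,1]-y)<.025)&(abs(P[:,2]-h)<.004); q=P[m]; 
        print(n,k,m.sum(),q.mean(0),(q.min(0)+q.max(0))[:2]/2, q.max(0)[:2]-q.min(0)[:2])
    m=(abs(P[:,0]-.555)<.15)&(abs(P[:,1]+.145)<.16)&(P[:,2]>.022)&(P[:,2]<.036); q=P[m]
    im=np.zeros((420,560),np.uint8); im[v[m],u[m]]=255
    c=max(cv2.findContours(im,cv2.RETR_EXTERNAL,cv2.CHAIN_APPROX_NONE)[0],key=cv2.contourArea)[:,0]
    X=at_z(n,c,.03)[:,:2]; r=cv2.minAreaRect((X*1000).astype(np.float32)); print(n,"block",r)
    # floors
    f=(abs(P[:,0]-.555)<.12)&(abs(P[:,1]+.145)<.12)&(P[:,2]<.016)&(P[:,2]>.008)
    inb=cv2.boxPoints(r)
    f[f]=[cv2.pointPolygonTest(inb,(float(a*1000),float(b*1000)),True)>12 for a,b in P[f][:,:2]]
    im[:]=0; im[v[f],u[f]]=1; N,l,s,c=cv2.connectedComponentsWithStats(im)
    for i in range(1,N):
        if s[i,4]>8: print(" floor",s[i,4],pts(n,np.c_[np.nonzero(l==i)[::-1]],d[l==i]).mean(0))
im=cv2.imread("pics/top0.png")[120:290,160:440]; cv2.imwrite("pics/c1.png",cv2.resize(im,None,fx=2.8,fy=2.8,interpolation=cv2.INTER_CUBIC))
E
```

```text
top xs 14 [0.408  0.3305 0.0401] [0.4082 0.3303] [0.0078 0.0085]
top s 32 [0.3933 0.2383 0.0424] [0.3928 0.2379] [0.0151 0.0132]
top m 48 [0.4399 0.0958 0.0478] [0.4391 0.0954] [0.0177 0.0178]
top l 84 [0.6129 0.2683 0.1004] [0.6132 0.2681] [0.0227 0.0227]
top block ((560.0615234375, -152.6429901123047), (91.2122573852539, 242.292724609375), 28.258222579956055)
 floor 306 [ 0.5987 -0.2245  0.012 ]
 floor 172 [ 0.5659 -0.1632  0.012 ]
 floor 93 [ 0.5388 -0.1141  0.0119]
 floor 57 [ 0.517  -0.0723  0.0119]
side xs 45 [0.4045 0.3319 0.04  ] [0.4047 0.3316] [0.0107 0.0108]
side s 65 [0.3911 0.2397 0.0431] [0.3915 0.2377] [0.0155 0.0151]
side m 60 [0.4369 0.0985 0.0487] [0.437  0.0969] [0.0178 0.0181]
side l 135 [0.6103 0.2704 0.1009] [0.6111 0.2687] [0.0252 0.0236]
side block ((555.9899291992188, -150.01806640625), (94.1973876953125, 261.24334716796875), 27.993467330932617)
 floor 57 [ 0.5982 -0.2393  0.0145]
 floor 31 [ 0.5658 -0.1775  0.0144]
 floor 9 [ 0.5381 -0.1282  0.0144]
 floor 84 [ 0.5012 -0.048   0.0121]
```

View pics/c1.png

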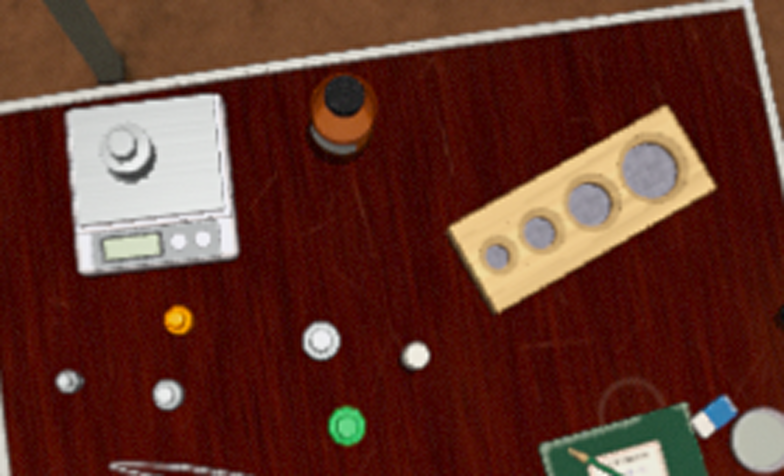

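The crop confirms the steel xs, s and m, separate from the orange and green look-alikes. I'll use one tool yaw throughout (118.2°), so the fingers close across the row of bores.

```bash
cat >> h.py <<'E'
PSI=np.radians(118.2); C=np.array([.559,-.152]); A=np.array([.473,-.881])
W={'xs':(.4063,.331,0,.041,-.09375),'s':(.392,.238,0,.042,-.047),'m':(.438,.0965,0,.046,.00925),'l':(.612,.269,.042,.0545,.07775)}
def rel(p):
    o=ctrl.get_obs(); r=R.from_euler('xyz',o["eef_rot"]); g=R.from_euler('xyz',[np.pi,0,PSI])
    return np.round(r.inv().apply(np.array(p)-o["ee_pos"])/.05,2),np.round((r.inv()*g).as_rotvec(),3)
def show(k):
    x,y,b,g,a=W[k]; q=C+A*a
    print("pick hover",rel((x,y,b+g+.07)),"pick",rel((x,y,b+g))[0],"bore hover",rel((*q,.012+g+.07))[0],"seat",rel((*q,.012+g))[0], q)
E
python3 -c "
from h import *
show('xs')"
```

```text
pick hover (array([-4.64, -1.6 ,  2.17]), array([ 0.  , -0.  ,  0.65])) pick [-4.64 -1.6   3.57] bore hover [-9.94 -7.98  1.93] seat [-9.94 -7.98  3.33] [ 0.51465625 -0.06940625]
```

move_arm(
  targets=[
    [0,-1,-0.35,0.5,0,0,0.14],
    [0,-1.9,-0.65,0.9,0,0,0.28],
    [0,-2.8,-0.95,1.3,0,0,0.42],
    [0,-3.6,-1.25,1.7,0,0,0.56],
    [0,-4.3,-1.5,2,0,0,0.65],
    [0,-4.64,-1.6,2.17,0,0,0.65],
    [0,-4.64,-1.6,2.17,0,0,0.65],
    [0,-4.64,-1.6,2.17,0,0,0.65],
  ],
  grip_force=15,
)

```text
time_s: 1.7
ee_pos: [0.4063, 0.3312, 0.1112]
eef_rot: [3.141, -0.0, 2.062]
force: [0.3, 0.6, 0.1]
grip_width: 0.0472
grip_force: 0.0
```

```bash
python3 -c "
from h import *
show('xs'); o=ctrl.get_obs(); print(o['ee_pos'],o['grip_width'],o['force'])
im,d=snap('side','s1'); cv2.imwrite('pics/s1c.png',cv2.resize(im[180:380,200:400],None,fx=3,fy=3))"
```

```text
pick hover (array([-0., -0.,  0.]), array([ 0.   , -0.   , -0.001])) pick [-0.  -0.   1.4] bore hover [-8.09 -1.87 -0.24] seat [-8.09 -1.87  1.16] [ 0.51465625 -0.06940625]
[0.40634668 0.33122746 0.1112019 ] 0.047173278439060294 [0.32023333 0.60802845 0.07328917]
```

View pics/s1c.png

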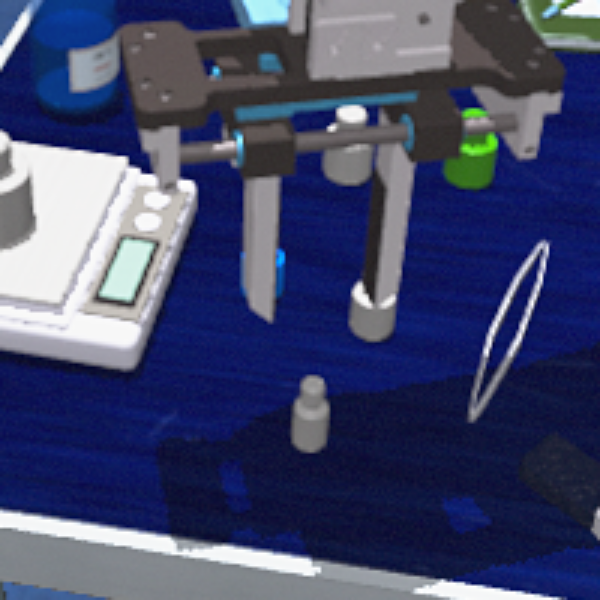

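The gripper sits above the xs weight (crop (312,415)), which lies midway between the fingertips at (265,315) and (380,300). I'll descend and close.

move_arm(
  targets=[
    [0,0,0,0.7,0,0,0],
    [0,0,0,1.2,0,0,0],
    [0,0,0,1.38,0,0,0],
    [0,0,0,1.38,0,0,0],
    [-1,0,0,1.38,0,0,0],
    [-1,0,0,1.38,0,0,0],
    [-1,0,0,1.38,0,0,0],
    [-1,0,0,1.38,0,0,0],
    [-1,0,0,1.38,0,0,0],
    [-1,0,0,1.38,0,0,0],
  ],
)

```text
time_s: 2.75
ee_pos: [0.4065, 0.331, 0.0422]
eef_rot: [3.141, -0.0, 2.063]
force: [-0.4, -0.2, 2.3]
grip_width: 0.0111
grip_force: 15.0
```

move_arm(
  targets=[
    [-1,0,0,-0.3,0,0,0],
    [-1,0,0,-1,0,0,0],
    [-1,0,0,-1.6,0,0,0],
    [-1,-1,-0.25,-1.7,0,0,0],
    [-1,-1.9,-0.45,-1.7,0,0,0],
    [-1,-2.8,-0.65,-1.7,0,0,0],
    [-1,-3.7,-0.85,-1.7,0,0,0],
    [-1,-4.6,-1.05,-1.7,0,0,0],
    [-1,-5.5,-1.25,-1.7,0,0,0],
    [-1,-6.4,-1.45,-1.7,0,0,0],
    [-1,-7.2,-1.65,-1.7,0,0,0],
    [-1,-7.8,-1.8,-1.7,0,0,0],
  ],
)

```text
time_s: 3.95
ee_pos: [0.5115, -0.0577, 0.1269]
eef_rot: [-3.142, 0.0, 2.061]
force: [0.9, 0.1, -0.1]
grip_width: 0.0113
grip_force: 15.0
```

```bash
python3 -c "
from h import *
show('xs'); o=ctrl.get_obs(); print(o['ee_pos'],o['grip_width'],o['force'])"
```

```text
pick hover (array([7.85, 1.81, 0.32]), array([-0.   ,  0.   , -0.001])) pick [7.85 1.81 1.72] bore hover [-0.24 -0.05  0.08] seat [-0.24 -0.05  1.48] [ 0.51465625 -0.06940625]
[ 0.511509   -0.05770585  0.12694885] 0.011288625516502443 [ 0.9489923   0.09160814 -0.08487251]
```

move_arm(
  targets=[
    [-1,-0.24,-0.05,0.4,0,0,0],
    [-1,-0.24,-0.05,0.8,0,0,0],
    [-1,-0.24,-0.05,0.95,0,0,0],
    [-1,-0.24,-0.05,0.95,0,0,0],
  ],
)

```text
time_s: 4.35
ee_pos: [0.5143, -0.0668, 0.0787]
eef_rot: [-3.14, -0.001, 2.063]
force: [0.3, -0.1, -0.9]
grip_width: 0.011
grip_force: 15.0
```

```bash
python3 -c "
from h import *
show('xs'); o=ctrl.get_obs(); print(o['ee_pos'],o['grip_width'],o['force'])
im,d=snap('side','s2'); im2,_=snap('top','t2')
a=cv2.resize(im[110:230,230:350],(480,480)); b=cv2.resize(im2[140:240,310:430],(320,267)); a=np.hstack([a,cv2.copyMakeBorder(b,0,213,0,0,cv2.BORDER_CONSTANT)]); cv2.imwrite('pics/s2c.png',a[:,:,::-1])"
```

```text
pick hover (array([ 8.03,  1.86, -0.64]), array([-0.002, -0.001, -0.   ])) pick [8.03 1.86 0.76] bore hover [-0.05 -0.02 -0.89] seat [-0.05 -0.02  0.51] [ 0.51465625 -0.06940625]
[ 0.51425851 -0.06680303  0.07869449] 0.010955999500259678 [ 0.33203978 -0.08547094 -0.89595053]
```

View pics/s2c.png

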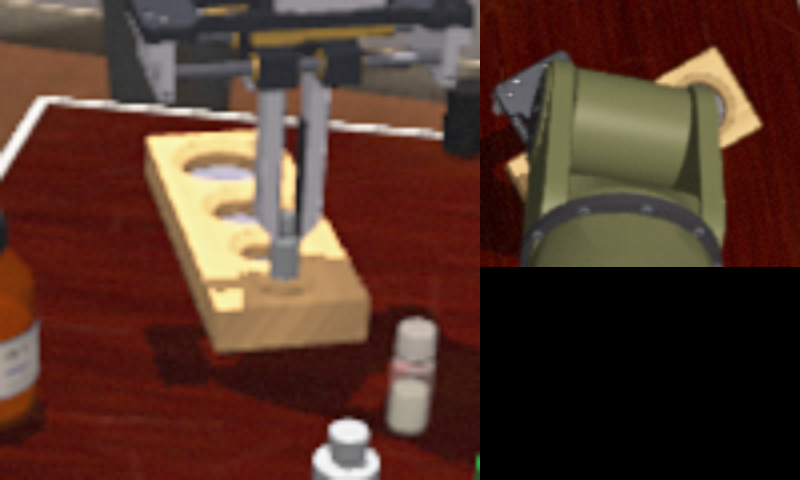

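Side crop: xs weight at (285,275), just above the bore mouth centred near (278,285), so it may be a few mm off. I'll refine the block pose from the side depth.

```bash
python3 - <<'E'
from h import *
for n,lo in(("top",.027),("side",.0275)):
    d=np.load(f"pics/{n}0.npy"); v,u=np.nonzero(d>0); P=pts(n,np.c_[u,v],d[v,u])
    z=P[(abs(P[:,0]-.55)<.12)&(abs(P[:,1]+.145)<.13)&(P[:,2]>.028)&(P[:,2]<.036)][:,2]; z0=np.median(z)
    m=(abs(P[:,0]-.555)<.15)&(abs(P[:,1]+.145)<.16)&(abs(P[:,2]-z0)<.0035)
    q=P[m][:,:2]
    r=cv2.minAreaRect((q*1000).astype(np.float32)); print(n,z0,r)
    # bores: holes in the top face
    im=np.zeros((420,560),np.uint8); im[v[m],u[m]]=255
    cs,h=cv2.findContours(im,cv2.RETR_CCOMP,cv2.CHAIN_APPROX_NONE)
    for c,hh in zip(cs,h[0]):
        if hh[3]>=0 and cv2.contourArea(c)>30:
            X=at_z(n,c[:,0],z0)[:,:2]*1000; e=cv2.fitEllipse(X.astype(np.float32)); print(" hole",np.round(e[0],1),np.round(e[1],1))
p=proj("side",[*ctrl.get_obs()["ee_pos"][:2],.0365]);print(p)
E
```

```text
top 0.029846498235782837 ((560.2425537109375, -153.14620971679688), (91.05766296386719, 242.5459747314453), 28.25577163696289)
 hole [515.1 -70.8] [33.  35.3]
 hole [ 537.6 -112.6] [42.7 43. ]
 hole [ 564.5 -161.5] [52.2 54.2]
 hole [ 596.2 -220.8] [64.8 69.3]
side 0.031819307811727426 ((534.0405883789062, -112.39759826660156), (95.33452606201172, 340.67742919921875), 29.34591293334961)
 hole [511.7 -67.5] [32.2 35.5]
 hole [ 534.4 -108.5] [39.7 40.7]
 hole [ 560.4 -157.9] [51.9 52.4]
 hole [ 592.2 -218.5] [63.6 65.6]
[[299.62814829 178.74475832]]
```

move_arm(
  targets=[
    [-1,0.01,-0.02,0.1,0,0,0],
    [-1,0.01,-0.02,0.18,0,0,0],
    [-1,0.01,-0.02,0.26,0,0,0],
    [-1,0.01,-0.02,0.34,0,0,0],
    [-1,0.01,-0.02,0.41,0,0,0],
    [-1,0.01,-0.02,0.46,0,0,0],
    [-1,0.01,-0.02,0.49,0,0,0],
    [-1,0.01,-0.02,0.5,0,0,0],
    [-1,0.01,-0.02,0.5,0,0,0],
  ],
)

```text
time_s: 5.35
ee_pos: [0.5137, -0.0671, 0.0545]
eef_rot: [3.142, 0.0, 2.063]
force: [0.4, -1.2, -1.1]
grip_width: 0.0113
grip_force: 15.0
```

move_arm(
  targets=[
    [-1,0,0,0.02,0,0,0],
    [-1,0,0,0.04,0,0,0],
    [-1,0,0,0.04,0,0,0],
  ],
)

```text
time_s: 5.65
ee_pos: [0.5145, -0.0673, 0.0537]
eef_rot: [3.14, 0.002, 2.063]
force: [-1.8, -1.1, 10.9]
grip_width: 0.0112
grip_force: 15.0
```

move_arm(
  targets=[
    [-0.7,0,0,0,0,0,0],
    [-0.5,0,0,0,0,0,0],
    [-0.3,0,0,0,0,0,0],
    [-0.3,0,0,-0.3,0,0,0],
    [-0.3,0,0,-0.9,0,0,0],
    [0,0,0,-1.6,0,0,0],
    [0,0,0,-1.6,0,0,0],
  ],
)

```text
time_s: 6.35
ee_pos: [0.5154, -0.0673, 0.1365]
eef_rot: [3.137, 0.004, 2.063]
force: [0.2, 0.2, -0.7]
grip_width: 0.045
grip_force: 0.0
```

```bash
sed -i '/^W=/,$d' h.py; cat >> h.py <<'E'
B={'xs':(.5137,-.0692),'s':(.5363,-.1107),'m':(.5627,-.1597),'l':(.5945,-.2197)}
W={'xs':(.4063,.331,0,.041),'s':(.392,.238,0,.042),'m':(.438,.0965,0,.046),'l':(.612,.269,.042,.0545)}
def rel(p):
    o=ctrl.get_obs(); r=R.from_euler('xyz',o["eef_rot"]); g=R.from_euler('xyz',[np.pi,0,PSI])
    return list(np.round(r.inv().apply(np.array(p)-o["ee_pos"])/.05,2)),np.round((r.inv()*g).as_rotvec(),3)
def show(k):
    x,y,b,g=W[k]; q=B[k]; o=ctrl.get_obs(); print(o['ee_pos'],o['grip_width'],o['force'])
    print("pick hover",rel((x,y,b+g+.05)),"pick",rel((x,y,b+g+.001))[0],"bore hover",rel((*q,.013+g+.025))[0],"seat",rel((*q,.013+g))[0])
E
python3 -c "
from h import *
show('s')"
```

```text
[ 0.51539138 -0.06732682  0.13646319] 0.04500336520255713 [ 0.15669732  0.19869941 -0.72361216]
pick hover ([np.float64(6.55), np.float64(0.71), np.float64(0.87)], array([ 0.005,  0.004, -0.   ])) pick [np.float64(6.56), np.float64(0.7), np.float64(1.85)] bore hover [np.float64(-0.96), np.float64(-0.05), np.float64(1.13)] seat [np.float64(-0.96), np.float64(-0.05), np.float64(1.63)]
```

move_arm(
  targets=[
    [0,0.9,0.1,0,0,0,0],
    [0,1.8,0.2,0,0,0,0],
    [0,2.7,0.3,0,0,0,0],
    [0,3.6,0.4,0,0,0,0],
    [0,4.5,0.5,0,0,0,0],
    [0,5.4,0.6,0.2,0,0,0],
    [0,6.2,0.68,0.5,0,0,0],
    [0,6.55,0.71,0.87,0,0,0],
    [0,6.55,0.71,0.87,0,0,0],
    [0,6.55,0.71,0.87,0,0,0],
  ],
)

```text
time_s: 7.35
ee_pos: [0.3901, 0.2381, 0.0887]
eef_rot: [-3.14, 0.0, 2.064]
force: [0.0, 0.0, -0.4]
grip_width: 0.0474
grip_force: 0.0
```

```bash
python3 -c "
from h import *
show('s')
im,d=snap('side','s3'); cv2.imwrite('pics/s3c.png',cv2.resize(im[100:310,200:400],(571,600))[:,:,::-1])"
```

```text
[0.39011296 0.23809126 0.08870707] 0.04735936848751402 [ 0.00908086  0.04310524 -0.39962944]
pick hover ([np.float64(-0.02), np.float64(0.03), np.float64(-0.07)], array([-0.001,  0.   ,  0.001])) pick [np.float64(-0.02), np.float64(0.03), np.float64(0.91)] bore hover [np.float64(-7.53), np.float64(-0.72), np.float64(0.18)] seat [np.float64(-7.53), np.float64(-0.72), np.float64(0.68)]
```

View pics/s3c.png

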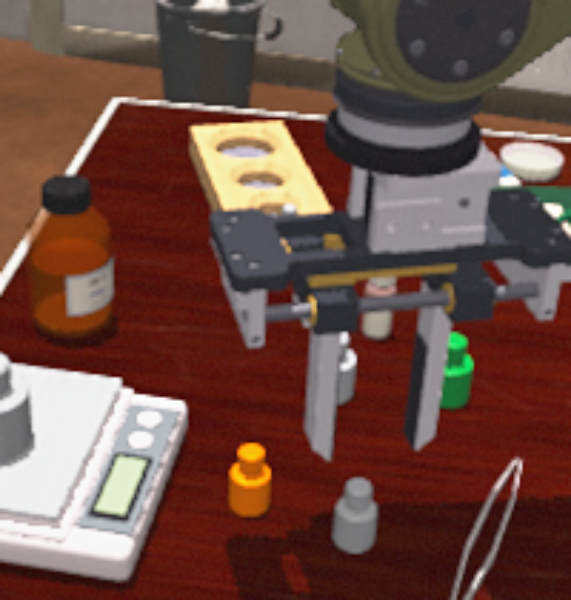

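The steel s weight (356,515) is under the gripper, and the orange one (250,480) is clear of the fingers.

move_arm(
  targets=[
    [0,-0.02,0.03,0.5,0,0,0],
    [0,-0.02,0.03,0.8,0,0,0],
    [0,-0.02,0.03,0.9,0,0,0],
    [0,-0.02,0.03,0.9,0,0,0],
    [-1,-0.02,0.03,0.9,0,0,0],
    [-1,-0.02,0.03,0.9,0,0,0],
    [-1,-0.02,0.03,0.9,0,0,0],
    [-1,-0.02,0.03,0.9,0,0,0],
    [-1,-0.02,0.03,0.9,0,0,0],
    [-1,-0.02,0.03,0.9,0,0,0],
  ],
)

```text
time_s: 8.4
ee_pos: [0.3922, 0.2383, 0.0442]
eef_rot: [3.141, 0.0, 2.063]
force: [-0.4, 0.5, 3.6]
grip_width: 0.0152
grip_force: 15.0
```

```bash
python3 -c "
from h import *
show('s')"
```

```text
[0.39219227 0.23828443 0.04420895] 0.015165309221594817 [-0.36895017  0.51115568  3.55370886]
pick hover ([np.float64(-0.0), np.float64(-0.01), np.float64(-0.96)], array([ 0.,  0., -0.])) pick [np.float64(-0.0), np.float64(-0.01), np.float64(0.02)] bore hover [np.float64(-7.51), np.float64(-0.76), np.float64(-0.72)] seat [np.float64(-7.51), np.float64(-0.76), np.float64(-0.22)]
```

move_arm(
  targets=[
    [-1,0,0,-0.3,0,0,0],
    [-1,0,0,-1.1,0,0,0],
    [-1,-0.2,-0.02,-1.9,0,0,0],
    [-1,-1.1,-0.12,-2,0,0,0],
    [-1,-2,-0.21,-2,0,0,0],
    [-1,-2.9,-0.3,-2,0,0,0],
    [-1,-3.8,-0.4,-2,0,0,0],
    [-1,-4.7,-0.49,-2,0,0,0],
    [-1,-5.6,-0.58,-2,0,0,0],
    [-1,-6.5,-0.67,-2,0,0,0],
    [-1,-7.2,-0.74,-2,0,0,0],
    [-1,-7.5,-0.76,-1.9,0,0,0],
  ],
)

```text
time_s: 9.6
ee_pos: [0.5363, -0.1129, 0.1389]
eef_rot: [3.141, 0.001, 2.061]
force: [-0.1, 0.2, -1.3]
grip_width: 0.0152
grip_force: 15.0
```

move_arm(
  targets=[
    [-1,0,0,0.4,0,0,0],
    [-1,0,0,0.8,0,0,0],
    [-1,0,0,1.1,0,0,0],
    [-1,0,0,1.17,0,0,0],
    [-1,0,0,1.17,0,0,0],
  ],
)

```text
time_s: 10.1
ee_pos: [0.5355, -0.1098, 0.0801]
eef_rot: [-3.141, -0.001, 2.063]
force: [0.8, -0.3, -0.7]
grip_width: 0.0154
grip_force: 15.0
```

```bash
python3 -c "
from h import *
show('s')"
```

```text
[ 0.53545993 -0.10976696  0.08013513] 0.015391720986816265 [ 0.8465622  -0.30682606 -0.72416158]
pick hover ([np.float64(7.49), np.float64(0.76), np.float64(-0.23)], array([-0.001, -0.001,  0.   ])) pick [np.float64(7.48), np.float64(0.76), np.float64(0.75)] bore hover [np.float64(-0.02), np.float64(0.01), np.float64(0.0)] seat [np.float64(-0.02), np.float64(0.01), np.float64(0.5)]
```

Remaining drop to .0562 is 0.48.

move_arm(
  targets=[
    [-1,-0.02,0.01,0.1,0,0,0],
    [-1,-0.02,0.01,0.2,0,0,0],
    [-1,-0.02,0.01,0.28,0,0,0],
    [-1,-0.02,0.01,0.36,0,0,0],
    [-1,-0.02,0.01,0.42,0,0,0],
    [-1,-0.02,0.01,0.46,0,0,0],
    [-1,-0.02,0.01,0.48,0,0,0],
    [-1,-0.02,0.01,0.49,0,0,0],
    [-1,-0.02,0.01,0.49,0,0,0],
  ],
)

```text
time_s: 11.0
ee_pos: [0.5368, -0.111, 0.0563]
eef_rot: [3.141, 0.0, 2.063]
force: [-0.5, 0.2, 3.7]
grip_width: 0.0155
grip_force: 15.0
```

move_arm(
  targets=[
    [-1,0,0,0.02,0,0,0],
    [-1,0,0,0.02,0,0,0],
    [-0.6,0,0,0.02,0,0,0],
    [-0.4,0,0,0.02,0,0,0],
    [-0.2,0,0,0,0,0,0],
    [-0.2,0,0,-0.3,0,0,0],
    [-0.2,0,0,-0.9,0,0,0],
    [0,0,0,-1.6,0,0,0],
    [0,0,0,-1.6,0,0,0],
  ],
)

```text
time_s: 11.9
ee_pos: [0.5384, -0.1114, 0.1402]
eef_rot: [3.137, 0.005, 2.063]
force: [-0.0, -0.0, 0.3]
grip_width: 0.0463
grip_force: 0.0
```

```bash
python3 -c "
from h import *
show('m')"
```

```text
[ 0.53836456 -0.11139714  0.14024515] 0.04626353657958376 [-0.0164404  -0.02061224  0.33155732]
pick hover ([np.float64(4.62), np.float64(0.19), np.float64(0.86)], array([ 0.005,  0.005, -0.   ])) pick [np.float64(4.62), np.float64(0.19), np.float64(1.84)] bore hover [np.float64(-1.08), np.float64(-0.03), np.float64(1.13)] seat [np.float64(-1.07), np.float64(-0.04), np.float64(1.63)]
```

move_arm(
  targets=[
    [0,0.9,0.04,0,0,0,0],
    [0,1.8,0.08,0,0,0,0],
    [0,2.7,0.12,0,0,0,0],
    [0,3.6,0.16,0.2,0,0,0],
    [0,4.3,0.2,0.5,0,0,0],
    [0,4.62,0.21,0.8,0,0,0],
    [0,4.62,0.21,0.8,0,0,0],
    [0,4.62,0.21,0.8,0,0,0],
    [0,4.62,0.21,0.8,0,0,0],
  ],
)

```text
time_s: 12.8
ee_pos: [0.4375, 0.0969, 0.0964]
eef_rot: [3.141, 0.0, 2.062]
force: [0.4, -0.5, -0.3]
grip_width: 0.0474
grip_force: 0.0
```

```bash
python3 -c "
from h import *
show('m')"
```

```text
[0.43745801 0.09693247 0.09644433] 0.04736591440376606 [ 0.38037488 -0.52642473 -0.34984275]
pick hover ([np.float64(-0.01), np.float64(0.01), np.float64(0.01)], array([ 0.001,  0.   , -0.001])) pick [np.float64(-0.01), np.float64(0.0), np.float64(0.99)] bore hover [np.float64(-5.71), np.float64(-0.21), np.float64(0.25)] seat [np.float64(-5.71), np.float64(-0.21), np.float64(0.75)]
```

move_arm(
  targets=[
    [0,-0.01,0,0.5,0,0,0],
    [0,-0.01,0,0.85,0,0,0],
    [0,-0.01,0,0.98,0,0,0],
    [0,-0.01,0,0.98,0,0,0],
    [-1,-0.01,0,0.98,0,0,0],
    [-1,-0.01,0,0.98,0,0,0],
    [-1,-0.01,0,0.98,0,0,0],
    [-1,-0.01,0,0.98,0,0,0],
    [-1,-0.01,0,0.98,0,0,0],
    [-1,-0.01,0,0.98,0,0,0],
  ],
  grip_force=20,
)

```text
time_s: 13.8
ee_pos: [0.4373, 0.0973, 0.0473]
eef_rot: [3.141, 0.0, 2.063]
force: [-0.0, 0.4, 4.4]
grip_width: 0.0191
grip_force: 20.0
```

```bash
python3 -c "
from h import *
show('m')"
```

```text
[0.43729426 0.09727497 0.04729313] 0.01908032402100577 [-0.04477784  0.39886303  4.438285  ]
pick hover ([np.float64(-0.02), np.float64(0.01), np.float64(-0.97)], array([ 0.001,  0.   , -0.   ])) pick [np.float64(-0.02), np.float64(0.01), np.float64(0.01)] bore hover [np.float64(-5.71), np.float64(-0.22), np.float64(-0.73)] seat [np.float64(-5.71), np.float64(-0.22), np.float64(-0.23)]
```

move_arm(
  targets=[
    [-1,0,0,-0.3,0,0,0],
    [-1,0,0,-1.1,0,0,0],
    [-1,-0.2,-0.01,-1.7,0,0,0],
    [-1,-1.1,-0.04,-1.8,0,0,0],
    [-1,-2,-0.08,-1.8,0,0,0],
    [-1,-2.9,-0.11,-1.8,0,0,0],
    [-1,-3.8,-0.14,-1.8,0,0,0],
    [-1,-4.7,-0.18,-1.8,0,0,0],
    [-1,-5.4,-0.21,-1.8,0,0,0],
    [-1,-5.71,-0.22,-1.7,0,0,0],
    [-1,-5.71,-0.22,-1.2,0,0,0],
    [-1,-5.71,-0.22,-0.75,0,0,0],
  ],
)

```text
time_s: 15.0
ee_pos: [0.5617, -0.1595, 0.083]
eef_rot: [-3.141, -0.001, 2.062]
force: [-0.6, -0.3, -2.0]
grip_width: 0.019
grip_force: 20.0
```

move_arm(
  targets=[
    [-1,0,0,0,0,0,0],
    [-1,0,0,0,0,0,0],
  ],
)

```text
time_s: 15.2
ee_pos: [0.5621, -0.1591, 0.0847]
eef_rot: [-3.141, -0.001, 2.063]
force: [-0.5, 0.4, -1.0]
grip_width: 0.0192
grip_force: 20.0
```

```bash
python3 -c "
from h import *
show('m')"
```

```text
[ 0.56205009 -0.15912626  0.08466227] 0.01923141188755483 [-0.50395921  0.35007976 -1.03914831]
pick hover ([np.float64(5.68), np.float64(0.23), np.float64(-0.22)], array([-0.   , -0.001,  0.   ])) pick [np.float64(5.68), np.float64(0.23), np.float64(0.76)] bore hover [np.float64(-0.02), np.float64(0.01), np.float64(0.01)] seat [np.float64(-0.02), np.float64(0.01), np.float64(0.51)]
```

Seat at .0593, so 0.51 more.

move_arm(
  targets=[
    [-1,-0.02,0.01,0.1,0,0,0],
    [-1,-0.02,0.01,0.2,0,0,0],
    [-1,-0.02,0.01,0.28,0,0,0],
    [-1,-0.02,0.01,0.36,0,0,0],
    [-1,-0.02,0.01,0.43,0,0,0],
    [-1,-0.02,0.01,0.48,0,0,0],
    [-1,-0.02,0.01,0.5,0,0,0],
    [-1,-0.02,0.01,0.51,0,0,0],
    [-1,-0.02,0.01,0.51,0,0,0],
  ],
)

```text
time_s: 16.1
ee_pos: [0.5635, -0.1604, 0.0598]
eef_rot: [3.141, 0.001, 2.063]
force: [-1.1, 0.9, 5.1]
grip_width: 0.0188
grip_force: 20.0
```

move_arm(
  targets=[
    [-1,0,0,0.02,0,0,0],
    [-1,0,0,0.02,0,0,0],
    [-0.5,0,0,0.02,0,0,0],
    [-0.3,0,0,0.02,0,0,0],
    [-0.1,0,0,0,0,0,0],
    [-0.1,0,0,-0.3,0,0,0],
    [-0.1,0,0,-0.9,0,0,0],
    [0.1,0,0,-1.7,0,0,0],
    [0.1,0,0,-2.4,0,0,0],
    [0.1,0,0,-2.4,0,0,0],
  ],
)

```text
time_s: 17.1
ee_pos: [0.5648, -0.1609, 0.1852]
eef_rot: [3.136, 0.007, 2.063]
force: [0.7, -0.3, -0.4]
grip_width: 0.0516
grip_force: 0.0
```

```bash
python3 -c "
from h import *
show('l')"
```

```text
[ 0.56477142 -0.16088197  0.18520174] 0.051607478500324024 [ 0.68930037 -0.29893699 -0.41806924]
pick hover ([np.float64(7.14), np.float64(4.89), np.float64(0.76)], array([ 0.006,  0.007, -0.   ])) pick [np.float64(7.14), np.float64(4.88), np.float64(1.74)] bore hover [np.float64(-1.31), np.float64(-0.04), np.float64(1.86)] seat [np.float64(-1.3), np.float64(-0.05), np.float64(2.36)]
```

move_arm(
  targets=[
    [0.1,0.9,0.1,0,0,0,0],
    [0.1,1.8,0.3,0,0,0,0],
    [0.1,2.7,0.6,0,0,0,0],
    [0.1,3.6,1,0,0,0,0],
    [0.1,4.4,1.5,0,0,0,0],
    [0.1,5.1,2.1,0,0,0,0],
    [0.1,5.8,2.8,0,0,0,0],
    [0.1,6.4,3.5,0,0,0,0],
    [0.1,6.8,4.2,0,0,0,0],
    [0.1,7.14,4.8,0.2,0,0,0],
    [0.1,7.14,4.9,0.6,0,0,0],
    [0.1,7.14,4.9,0.7,0,0,0],
  ],
)

```text
time_s: 18.3
ee_pos: [0.6096, 0.2705, 0.1413]
eef_rot: [-3.138, -0.0, 2.064]
force: [0.2, -1.0, -0.4]
grip_width: 0.051
grip_force: 0.0
```

move_arm(
  targets=[
    [0.1,0,0,0,0,0,0],
    [0.1,0,0,0,0,0,0],
  ],
)

```text
time_s: 18.5
ee_pos: [0.6104, 0.2696, 0.1452]
eef_rot: [3.141, 0.0, 2.062]
force: [-1.6, 0.0, 0.4]
grip_width: 0.0517
grip_force: 0.0
```

```bash
python3 -c "
from h import *
show('l')
im,d=snap('side','s4'); cv2.imwrite('pics/s4c.png',cv2.resize(im[100:310,130:410],(800,600))[:,:,::-1])"
```

```text
[0.61044761 0.26955757 0.1451672 ] 0.05168186044207376 [-1.63046115  0.04213734  0.44926237]
pick hover ([np.float64(-0.02), np.float64(0.02), np.float64(-0.03)], array([ 0.001,  0.   , -0.001])) pick [np.float64(-0.02), np.float64(0.02), np.float64(0.95)] bore hover [np.float64(-8.48), np.float64(-4.9), np.float64(1.05)] seat [np.float64(-8.48), np.float64(-4.9), np.float64(1.55)]
```

View pics/s4c.png

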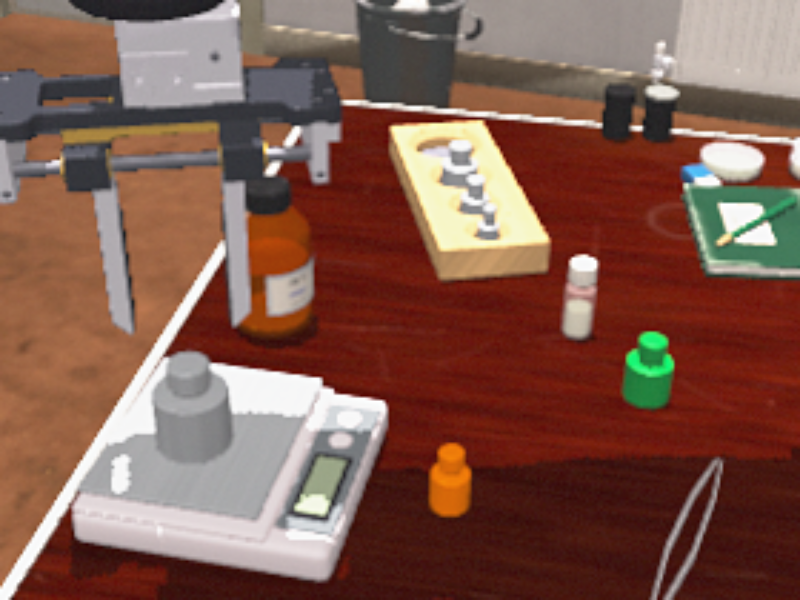

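The three small weights stand upright in their bores at (488,222), (474,195) and (459,163). The gripper is over L (190,400).

move_arm(
  targets=[
    [0.1,-0.02,0.02,0.5,0,0,0],
    [0.1,-0.02,0.02,0.82,0,0,0],
    [0.1,-0.02,0.02,0.95,0,0,0],
    [0.1,-0.02,0.02,0.95,0,0,0],
    [-1,-0.02,0.02,0.95,0,0,0],
    [-1,-0.02,0.02,0.95,0,0,0],
    [-1,-0.02,0.02,0.95,0,0,0],
    [-1,-0.02,0.02,0.95,0,0,0],
    [-1,-0.02,0.02,0.95,0,0,0],
    [-1,-0.02,0.02,0.95,0,0,0],
  ],
  grip_force=40,
)

```text
time_s: 19.55
ee_pos: [0.6118, 0.2697, 0.0969]
eef_rot: [3.141, 0.0, 2.063]
force: [-2.0, -0.9, 4.1]
grip_width: 0.0248
grip_force: 40.0
```

move_arm(
  targets=[
    [-1,0,0,-0.2,0,0,0],
    [-1,0,0,-0.6,0,0,0],
    [-1,0,0,-1.1,0,0,0],
    [-1,0,0,-1.6,0,0,0],
    [-1,0,0,-2,0,0,0],
    [-1,0,0,-2,0,0,0],
  ],
)

```text
time_s: 20.15
ee_pos: [0.6125, 0.27, 0.1995]
eef_rot: [3.137, 0.001, 2.063]
force: [0.5, 0.5, -4.1]
grip_width: 0.0246
grip_force: 40.0
```

```bash
python3 -c "
from h import *
show('l')"
```

```text
[0.61246843 0.27001522 0.19953668] 0.024622244444472148 [ 0.45813094  0.46790833 -4.12980855]
pick hover ([np.float64(-0.01), np.float64(-0.02), np.float64(1.06)], array([ 0.004,  0.001, -0.   ])) pick [np.float64(-0.01), np.float64(-0.03), np.float64(2.04)] bore hover [np.float64(-8.46), np.float64(-4.95), np.float64(2.12)] seat [np.float64(-8.46), np.float64(-4.96), np.float64(2.62)]
```

move_arm(
  targets=[
    [-1,-0.2,-0.6,0,0,0,0],
    [-1,-0.5,-1.3,0,0,0,0],
    [-1,-0.9,-2,0,0,0,0],
    [-1,-1.5,-2.7,0,0,0,0],
    [-1,-2.2,-3.3,0,0,0,0],
    [-1,-3,-3.8,0,0,0,0],
    [-1,-3.8,-4.2,0,0,0,0],
    [-1,-4.7,-4.5,0,0,0,0],
    [-1,-5.6,-4.7,0,0,0,0],
    [-1,-6.5,-4.85,0,0,0,0],
    [-1,-7.3,-4.92,0,0,0,0],
    [-1,-8,-4.95,0.2,0,0,0],
  ],
)

```text
time_s: 21.35
ee_pos: [0.5828, -0.202, 0.186]
eef_rot: [3.141, 0.0, 2.062]
force: [0.3, 0.2, -4.5]
grip_width: 0.0246
grip_force: 40.0
```

move_arm(
  targets=[
    [-1,-0.3,0,0.3,0,0,0],
    [-1,-0.46,0,0.7,0,0,0],
    [-1,-0.46,0,1.2,0,0,0],
    [-1,-0.46,0,1.6,0,0,0],
    [-1,-0.46,0,1.8,0,0,0],
    [-1,-0.46,0,1.85,0,0,0],
    [-1,-0.46,0,1.85,0,0,0],
    [-1,-0.46,0,1.85,0,0,0],
  ],
)

```text
time_s: 22.15
ee_pos: [0.5938, -0.2202, 0.095]
eef_rot: [3.141, 0.001, 2.063]
force: [-0.4, -0.4, -4.5]
grip_width: 0.0248
grip_force: 40.0
```

```bash
python3 -c "
from h import *
show('l')"
```

```text
[ 0.59379501 -0.2201707   0.09500107] 0.024792453151840345 [-0.41450272 -0.38651668 -4.48562946]
pick hover ([np.float64(8.45), np.float64(4.94), np.float64(-1.04)], array([ 0.001,  0.001, -0.   ])) pick [np.float64(8.45), np.float64(4.94), np.float64(-0.06)] bore hover [np.float64(0.0), np.float64(0.02), np.float64(0.05)] seat [np.float64(0.0), np.float64(0.02), np.float64(0.55)]
```

Seat at .0669, so 0.56 more.

move_arm(
  targets=[
    [-1,0,0.02,0.1,0,0,0],
    [-1,0,0.02,0.2,0,0,0],
    [-1,0,0.02,0.28,0,0,0],
    [-1,0,0.02,0.36,0,0,0],
    [-1,0,0.02,0.44,0,0,0],
    [-1,0,0.02,0.5,0,0,0],
    [-1,0,0.02,0.54,0,0,0],
    [-1,0,0.02,0.55,0,0,0],
    [-1,0,0.02,0.55,0,0,0],
  ],
)

```text
time_s: 23.05
ee_pos: [0.5945, -0.2197, 0.067]
eef_rot: [3.141, 0.001, 2.063]
force: [-1.4, -0.1, 0.8]
grip_width: 0.0246
grip_force: 40.0
```

move_arm(
  targets=[
    [-1,0,0,0.02,0,0,0],
    [-1,0,0,0.02,0,0,0],
    [-0.4,0,0,0.02,0,0,0],
    [-0.2,0,0,0.02,0,0,0],
    [0,0,0,0,0,0,0],
    [0,0,0,-0.3,0,0,0],
    [0,0,0,-0.9,0,0,0],
    [0.2,0,0,-1.7,0,0,0],
    [0.2,0,0,-2.4,0,0,0],
    [0.2,0.5,0,-2.6,0,0,0],
  ],
)

```text
time_s: 24.05
ee_pos: [0.5837, -0.1992, 0.2016]
eef_rot: [3.137, 0.005, 2.061]
force: [0.6, 0.4, -0.3]
grip_width: 0.0561
grip_force: 0.0
```

move_arm(
  targets=[
    [0.2,0.9,-0.2,0,0,0,0],
    [0.2,1.8,-0.5,0,0,0,0],
    [0.2,2.7,-0.8,0,0,0,0],
    [0.2,3.6,-1.1,0,0,0,0],
    [0.2,4.5,-1.3,0,0,0,0],
    [0.2,5.4,-1.3,0,0,0,0],
    [0.2,6.3,-1.2,0,0,0,0],
    [0.2,7.2,-1,0,0,0,0],
    [0.2,7.2,-1,0,0,0,0],
    [0.2,7.2,-1,0,0,0,0],
  ],
)

```text
time_s: 25.05
ee_pos: [0.3683, 0.0968, 0.1974]
eef_rot: [3.14, 0.001, 2.065]
force: [0.7, -0.1, 0.2]
grip_width: 0.0564
grip_force: 0.0
```

```bash
python3 -c "
from h import *
o=ctrl.get_obs(); print(o['ee_pos'])
im,d=snap('side','s5'); im2,d2=snap('top','t5')
v,u=np.nonzero(d2>0); P=pts('top',np.c_[u,v],d2[v,u])
for k,q in B.items():
    m=(np.hypot(P[:,0]-q[0]-.001,P[:,1]-q[1]+.001)<.025 if k in 'ml' else np.hypot(P[:,0]-q[0],P[:,1]-q[1])<.014)&(P[:,2]<.09); z=np.percentile(P[m][:,2],97); print(k,z,P[m&(P[:,2]>z-.004)].mean(0))
a=cv2.resize(im[90:240,190:390],(560,420)); b=cv2.resize(im2[130:250,310:430],(240,240)); cv2.imwrite('pics/s5c.png',np.hstack([a,cv2.copyMakeBorder(b,0,180,0,0,cv2.BORDER_CONSTANT)])[:,:,::-1])"
```

```text
[0.3683152  0.09678886 0.19738026]
xs 0.05363776675573832 [ 0.51458667 -0.0683212   0.05237402]
s 0.05680386976164846 [ 0.53770394 -0.11076372  0.05487236]
m 0.06098010772043462 [ 0.56560113 -0.15810992  0.05957212]
l 0.0715886588709121 [ 0.59708712 -0.22149932  0.07014435]
```

View pics/s5c.png

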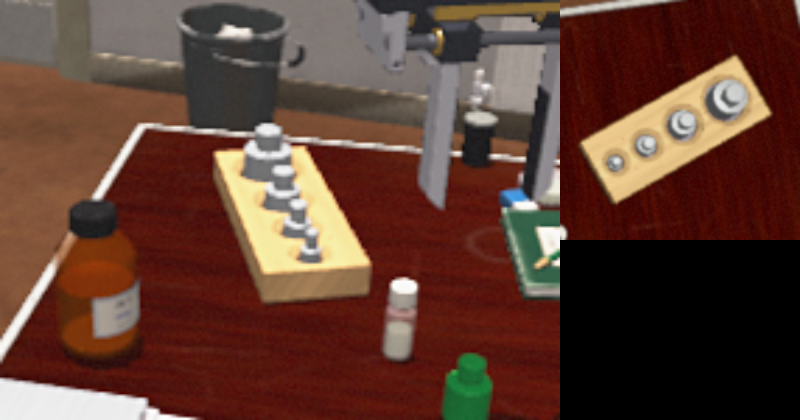

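All four stand upright in the block, at (310,245), (295,215), (283,187) and (268,150), with top heights matching full seating. The bottle and vial are still standing.

```bash
python3 -c "
from station import ctrl
print(ctrl.hand_in())"
```

```text
the job is handed in; nothing more can be done
None
```

The job is handed in at about 25 s: all four steel weights stand upright and fully down in their own bores, in order of size, and the brown bottle and vial are still standing in their places.

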